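# Drive the worn bush out of a suspension link

### The job

Take the red-handled drift from the wooden rack and use it to press the bronze bush straight down out of the link in the blue vise, gently and steadily, until the bush is right out of the link and stands on the rubber pad below. Then put the drift back in its own hole in the rack, standing with its collar on the wood, and let go. Only the drift may touch the vise and the link, never with a hard shove, and leave everything else where it is.

Things in the scene. Friction and masses are not known exactly. Their poses are not given: they have to be found in the camera images.
- vise: blue vise fixed to the bench (plate 120 x 245 mm, 80 mm high) holding an aluminium link; origin on the bench under the nominal bore; z up, +y along the link from bore to jaws (jaws from y = 65 to 155 mm). The link is clamped hard, but was put in by eye: its bore lies at x = 0 and anywhere from y = -13 to +13 mm, not measured; find it by feel or by sight
- bore_mark (a point): nominal centre of the bore's mouth on the top face of the link's boss (a rigid block, 44 x 56 mm in the vise's x and y, top face 72 mm and underside 48 mm above the bench). The true bore is up to 13 mm off along the vise's y. It is vertical, 15 mm across, open at both ends, with a 1.5 mm chamfer round the mouth
- pad (a point): centre of the top of the 50 x 58 mm rubber pad under the boss, 30 mm above the bench, below bore_mark; the bush stands on it when driven out
- bush (a joint): bronze bush in the bore (14.8 mm across, 14 mm long). Value in m, growing downwards: at 0 its upper end is 4 mm below the boss's top face, at 0.020 level with the underside, at 0.024 it stands on the pad and stops dead. Starts at 0 to 0.005. Tight all the way: moves under about 9 N plus 1.5 N per 10 mm/s, stays where left
- drift: red-handled drift that fits the bore, about 0.14 kg, upright in any of the rack's three holes: round shank 12 mm across reaching 60 mm below the collar, collar 32 mm across, 4 mm high, square handle 24 x 24 mm from 4 to 48 mm above the origin. Origin on its axis at the collar's underside, resting on the rack's top; z up, x and y square to the handle's flats. Drifts stand 55 mm apart
- rack: wooden block fixed to the bench, 70 mm in its x, 175 mm in its y, 70 mm high; origin at the centre of its underside; three vertical holes 19 mm across and 70 mm deep at its y = -55, 0 and +55 mm, x = 0, one drift in each
- drift_thick: the 16.5 mm drift (green handle, otherwise the same shape); too thick for the bore; origin as for the red one; bystander
- drift_thin: the 7 mm drift (yellow handle, otherwise the same shape); too thin for this bush; origin as for the red one; bystander
- oil: blue oil bottle, 60 mm across, 170 mm tall, standing; origin at the centre of its underside; bystander
- grease: red-labelled grease can, 74 mm across, 90 mm tall, standing; origin at the centre of its underside; bystander
- cup: grey open cup, 76 mm across, 85 mm tall, standing; origin at the centre of its underside; bystander
- hammer: hammer lying flat; origin on its underside; bystander
- wrench: wrench lying flat; origin on its underside; bystander

How it is judged (in metres and radians):
On the way, in this order (a step that is already met when the one before it is completed fails the run):
1. the red drift is lifted right out of the rack (z of drift in the frame of rack above 0.135 m), for 0.1 s.
2. the bush is out of the link, on the pad (value of joint bush above 0.0215 m), for 0.2 s.
At the end, for the whole second after the job is handed in: The bush has gone down more than 21.5 mm (fully out below the link, standing on the pad to within 2.5 mm), and the red drift stands at rest in its own rack hole, within 12 mm of where it started and within 0.1 rad of upright (value of joint bush above 0.0215 m and distance of drift from where it was at the start of the episode below 0.012 m and angle between drift's own z axis and vertical below 0.1 rad and linear speed of drift below 0.02 m/s); the robot touches nothing.
It fails at once if the drift is pressed on the vise, link or bush with more than 40 N (contact force between drift and vise above 40 N).
It fails at once if the gripper or arm presses on the vise, link or bush with more than 2 N (contact force between any of the fingers, the arm and vise above 2 N).
It fails at once if one of the other drifts, the oil, grease, cup, hammer or wrench is displaced by more than 20 mm (distance of any of drift_thick, drift_thin, oil, grease, cup, hammer, wrench from where it was at the start of the episode above 0.02 m).
It also fails if it takes over 72 s, if anything falls off the work surface, if the arm or the gripper's body presses on something with over 40 N, if the wrist force passes 120 N, or if a joint passes its speed limit or range.

### The arm

A 6-joint arm with a two-finger parallel gripper is mounted at the origin on the work surface. World frame = base frame: x ahead of the robot, y to its left, z up, the work surface at z = 0. Lengths are in m, angles in degrees, forces in N, time in s.
With the tool pointing down it reaches from about 0.4 to 0.825 m from the base axis. Payload 7 kg.
Tool frame: the origin (TCP) lies between the finger pads; the fingertips stand 25 mm ahead of it and the grasp point (between the pads) lies 6 mm ahead of it; z points along the fingers, y is the line along which they close (so a half turn about z gives the same grasp; the last joint's range is limited). The gripper opens to 88 mm and grips with 3 to 60 N. Pads are 19 mm wide; open, the fingers measure 130 mm over their backs; the gripper's body (78 mm by 193 mm) begins 47 mm behind the grasp point.
Start: joints at [89.674, 20.546, 0.682, 0, -70.136, -16.507], TCP at [0.195, 0.646, 0.252] pointing down, gripper open.
Joint ranges: [-176.03, 176.03], [-82.01, 121.73], [-58.28, 71.71], [-173.87, 95.51], [-174.79, -0.11], [-173.66, 173.66]. Speed limits (degrees/s): [136.94, 136.94, 172.46, 180, 180, 180].

### API

Orientations are given as [roll, pitch, yaw] about the fixed x, y, z axes, in that order (R = Rz(yaw) Ry(pitch) Rx(roll)).
In Python, from plant import r gives the robot as it stands.
- The arm moves only by the shell command python3 -m crank 'ROWS' [FORCE]. ROWS is JSON, a list of rows, each a list of 3 entries, a list of its own where there are three numbers: the turn, a rotation vector about the tool's x, y, z in degrees, then the shift along the tool's x, y, z in cm, then the closure, from -1 (fully open) to 1 (shut). In form: [[[wx, wy, wz], [dx, dy, dz], fingers], ...]. A call has 1 to 8 rows; each row shifts and turns the commanded pose from where the row before left it, along the tool's axes as they then stand; what a row does not reach is not made up. A row lasts 1/10 s, in which the tool goes at most 50 mm and 8.59 degrees, less where a joint would pass 70% of its speed; a pose out of reach is approached as far as the arm can. A call with a gripper value outside its range is refused whole. The fingers move at their own pace and stop on an object; FORCE is the grip in N (left out, the last holds). Time passes only in rows, so rows that do not move let the fingers close. It gives the time, the measured TCP pose, the force, the opening and the grip force at its end, in the units of the state.
- r.get_state(): the state, without advancing time (a new reading comes with each control period).
- r.capture(name): name is "scene" or "top" or "wrist"; returns a dict with "color" (400x640x3 uint8, red, green, blue), "range_z" (400x640 float32, m along the optical axis (not along the pixel's ray), 0 where there is no reading), "intrinsics" (3x3 intrinsics, pixels), "k1" (the pictures are not rectified: a ray, as slopes to the right and down, at radius r is drawn at 1 + k1 r^2 times it, then the intrinsics apply), "world_from_camera" (4x4, takes a point from camera to world coordinates); the wrist camera has in their place "hand_eye" (4x4, takes a point from camera to tool coordinates, whose origin is the TCP and whose axes are the flange's). Camera axes: x right, y down, z forward; pixel columns grow to the right and rows downward; lengths in m; the calibration is good to about 2 mm. A picture is of the moment at which its call begins: read the wrist's pose just before it.
- r.close_job(): hands the job in; it is judged then, once.
The state is a dict: "time_s": time; "joints": joint angles; "qd": joint speeds; "joint_torque": joint torques, N m; "tcp_pos": TCP position; "eef_rot": TCP orientation; "contact_force": force on the tool from outside, world axes, zero at the start; "moment": the same for the moment, N m; "gripper_width": finger opening in m; "gripper_force": force on a finger pad.
Only numpy, scipy, OpenCV 4.12 (cv2) and the standard library are available. Lean on these libraries where they do the work, as an engineer would, in place of code of your own. Each camera call takes 0.05 s, during which the arm holds its last target. There are 200 camera calls.

## Working session

There is one attempt and no reset: what is moved stays moved. The work goes in short steps, Python scripts to look and compute and a shell command to move; the robot and the scene stay as the last step left them, time stands still between calls to the robot, and variables do not carry over. Pictures are saved under pics/ and viewed, at most 10 in all, crops included, and the job is handed in when it is done.

```bash
mkdir -p pics; ls
python3 - <<'E'
from plant import r
import cv2,numpy as np
s=r.get_state();print(s)
for n in("scene","top"):
    c=r.capture(n);np.savez(f"pics/{n}.npz",**{k:v for k,v in c.items()})
    cv2.imwrite(f"pics/{n}.png",c["color"][:,:,::-1]);print(n,c["intrinsics"],c["k1"],c["world_from_camera"])
E
```

```text
pics
{'time_s': 0.0, 'joints': array([ 8.96742257e+01,  2.05908652e+01,  6.35599417e-01, -2.10824350e-02,
       -7.01357241e+01, -1.65057068e+01]), 'qd': array([-0.00820634,  0.01428568,  0.0070991 , -0.02836956,  0.00325799,
        0.04645862]), 'joint_torque': array([ 6.80249996e-04, -5.82713342e+01,  2.93061697e+01,  6.99723691e+00,
        7.02699821e-03, -1.52410912e-04]), 'tcp_pos': array([0.19535206, 0.64565828, 0.25063993]), 'eef_rot': array([ 1.79907128e+02, -6.85154811e-03, -1.68386550e+01]), 'contact_force': array([ 0.60634643, -0.33115759,  0.71727401]), 'moment': array([-0.02313873, -0.02205299, -0.00719414]), 'gripper_force': 0.0, 'gripper_width': 0.0877383753342944}
scene [[442.39509703   0.         318.30025401]
 [  0.         442.39509703 205.62302197]
 [  0.           0.           1.        ]] 0.04340022283730572 [[ 0.02922408  0.62246596 -0.78210107  1.39504428]
 [ 0.99955707 -0.02259951  0.01936285 -0.12314213]
 [-0.00562239 -0.78232052 -0.6228507   0.67713044]
 [ 0.          0.          0.          1.        ]]
top [[454.16968505   0.         314.80457215]
 [  0.         454.16968505 204.31719567]
 [  0.           0.           1.        ]] 0.011672816050439306 [[-0.02885151 -0.98772458  0.15351789  0.41612134]
 [-0.99956448  0.02946137  0.00169868 -0.08356747]
 [-0.00620068 -0.15340202 -0.98814441  1.38424904]
 [ 0.          0.          0.          1.        ]]
```

View pics/scene.png

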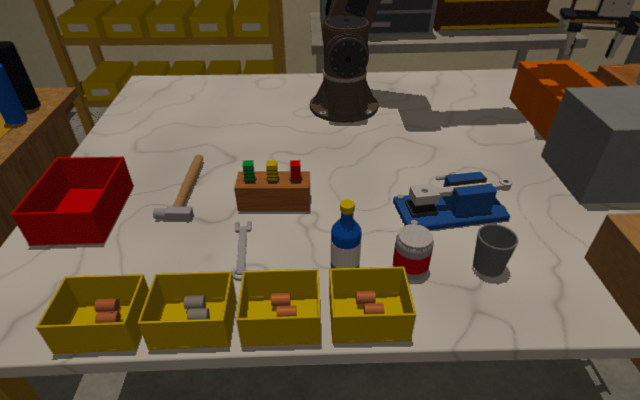

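View pics/top.png

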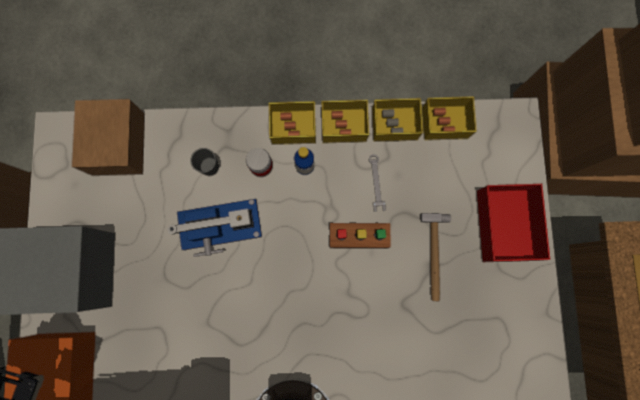

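The scene view shows green, yellow and red handles at about (248,170), (272,170) and (295,170). In the top view red is at (342,234), yellow at (362,234) and green at (381,233). The vise's boss is at about (239,217) in the top view, with the jaws to its left (+y world).

```bash
cat > h.py <<'E'
import numpy as np,cv2
from scipy.spatial.transform import Rotation as R
def ray(c,uv,T):
    uv=np.asarray(uv,float).reshape(-1,1,2)
    K=np.array(c["intrinsics"]);D=np.array([float(c["k1"]),0,0,0,0])
    x=cv2.undistortPoints(uv,K,D)[:,0]
    d=np.c_[x,np.ones(len(x))]@T[:3,:3].T
    return T[:3,3],d
def onz(c,uv,z,T=None):
    T=c["world_from_camera"] if T is None else T
    o,d=ray(c,uv,T); return o+d*((z-o[2])/d[:,2])[:,None]
def wristT(s,c):
    T=np.eye(4);T[:3,:3]=R.from_euler("xyz",s["eef_rot"],degrees=True).as_matrix();T[:3,3]=s["tcp_pos"]
    return T@c["hand_eye"]
def mask(rgb,h0,h1,s=110,v=50):
    h=cv2.cvtColor(rgb,cv2.COLOR_RGB2HSV);m=(h[...,1]>=s)&(h[...,2]>=v)
    H=h[...,0];m&=((H>=h0)&(H<=h1)) if h0<h1 else ((H>=h0)|(H<=h1))
    return m.astype(np.uint8)
E
python3 - <<'E'
from h import *
c=dict(np.load("pics/top.npz"))
img=c["color"]
def blob(m,x0,x1,y0,y1):
    k=np.zeros_like(m);k[y0:y1,x0:x1]=m[y0:y1,x0:x1]
    cs,_=cv2.findContours(k,cv2.RETR_EXTERNAL,cv2.CHAIN_APPROX_NONE);return max(cs,key=cv2.contourArea)
P=[]
for n,h in(("red",(172,4)),("yel",(20,32)),("grn",(50,85))):
    b=blob(mask(img,*h),330,392,222,246);q=cv2.minAreaRect(b);p=onz(c,q[0],0.118)[0];P.append(p);print(n,q,p.round(4))
d=P[0]-P[2];print("rack dir",np.degrees(np.arctan2(d[1],d[0])),np.linalg.norm(d))
b=blob(mask(img,100,130),165,275,195,255)
q=cv2.minAreaRect(b);w=onz(c,cv2.boxPoints(q),0.015);print("vise",q,w.round(3).tolist())
g=cv2.cvtColor(img,cv2.COLOR_RGB2HSV);m=((g[...,1]<60)&(g[...,2]>120)).astype(np.uint8)
k=m[207:229,226:254];print(k)
z=c["range_z"];print(z[217,235:245],z[234,335:350])
for n,u,h in(("oil",(304,153),.17),("grease",(259,157),.09),("cup",(205,158),.085)): print(n,onz(c,u,h).round(3))
E
```

```text
red ((341.5, 233.5), (9.0, 9.0), 90.0) [ 0.5282 -0.1535  0.118 ]
yel ((361.5, 233.5), (9.0, 9.0), 90.0) [ 0.5266 -0.2093  0.118 ]
grn ((381.0, 233.5), (8.0, 9.0), 0.0) [ 0.525  -0.2636  0.118 ]
rack dir 88.32346477212072 0.11016312858876064
vise ((219.06756591796875, 223.9053955078125), (37.318565368652344, 79.0759048461914), 80.53767395019531) [[0.618, 0.339, 0.015], [0.651, 0.101, 0.015], [0.537, 0.084, 0.015], [0.505, 0.319, 0.015]]
[[0 0 0 0 0 0 0 0 0 0 0 0 0 0 0 0 0 0 0 0 0 0 0 0 0 0 0 0]
 [0 0 0 0 0 0 0 0 0 0 0 0 0 0 0 0 0 0 0 0 0 0 0 0 0 0 0 0]
 [0 0 0 0 0 0 0 0 0 0 0 0 0 0 0 0 0 0 0 0 0 0 0 0 0 0 0 0]
 [0 0 0 0 0 0 0 0 0 0 0 0 0 0 1 1 1 1 1 1 1 0 0 0 0 0 0 0]
 [0 0 0 0 0 0 0 0 1 1 1 1 1 1 1 1 1 1 1 1 1 1 0 0 0 0 0 0]
 [0 0 0 1 1 1 1 1 1 1 1 1 1 1 1 1 1 1 1 1 1 1 0 0 0 0 0 0]
 [0 0 0 1 1 1 1 1 1 1 1 1 1 1 1 1 1 1 1 1 1 1 0 0 0 0 0 0]
 [0 0 0 1 1 1 1 1 1 1 1 1 1 1 1 1 1 1 1 1 1 1 0 0 0 0 0 0]
 [0 0 0 1 1 1 1 1 1 1 1 1 1 0 1 1 1 1 1 1 1 1 0 0 0 0 0 0]
 [0 0 0 1 1 1 1 1 1 1 1 0 0 0 0 1 1 1 1 1 1 1 0 0 0 0 0 0]
 [1 1 1 1 1 1 1 1 1 1 0 0 0 0 0 0 1 1 1 1 1 1 1 0 0 0 0 0]
 [1 1 1 1 1
[... 279 characters left out ...]
0 0]
 [0 0 0 0 1 1 1 1 1 1 1 1 1 1 1 1 1 1 1 1 1 1 1 0 0 0 0 0]
 [0 0 0 0 1 1 1 1 1 1 1 1 1 1 1 1 1 1 1 0 0 0 0 0 0 0 0 0]
 [0 0 0 0 0 1 1 1 1 1 1 1 1 0 0 0 0 0 0 0 0 0 0 0 0 0 0 0]
 [0 0 0 0 0 0 1 0 0 0 0 0 0 0 0 0 0 0 0 0 0 0 0 0 0 0 0 0]
 [0 0 0 0 0 0 0 0 0 0 0 0 0 0 0 0 0 0 0 0 0 0 0 0 0 0 0 0]
 [0 0 0 0 0 0 0 0 0 0 0 0 0 0 0 0 0 0 0 0 0 0 0 0 0 0 0 0]]
[1.3261085 1.3258634 1.3405672 1.3288727 1.3255373 1.332251  1.3251597
 1.3203046 1.3264275 1.3246232] [1.3171262 1.3125043 1.2783169 1.2632011 1.270207  1.2590773 1.2713555
 1.2663772 1.2713767 1.2673367 1.2706493 1.3122834 1.314667  1.3163059
 1.3142055]
oil [[ 0.749 -0.056  0.17 ]]
grease [[0.762 0.078 0.09 ]]
cup [[0.766 0.238 0.085]]
```

Run:
```python
import cv2
i=cv2.imread("pics/top.png");cv2.imwrite("pics/topc.png",cv2.resize(i[190:260,160:280],None,fx=6,fy=6,interpolation=cv2.INTER_CUBIC))
```

```text
(no output)
```

View pics/topc.png

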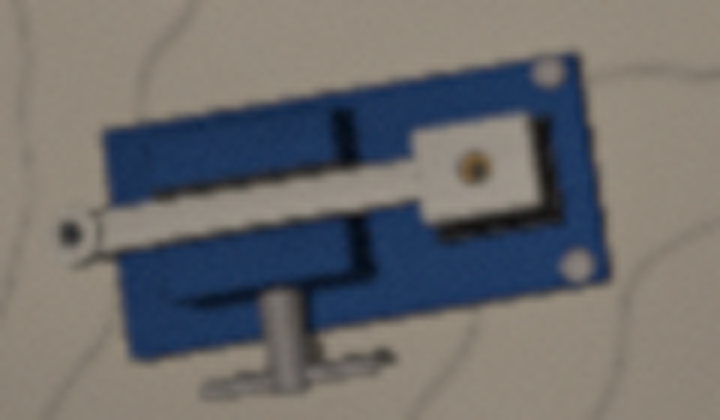

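The crop shows a clear round bore at crop (475,167), i.e. top-view pixel (239.2,217.8), so it can be located by sight. Before travelling I'll check the height of the grey box and the orange bin near the start pose.

Run:
```python
from h import *
c=dict(np.load("pics/top.npz"));T=c["world_from_camera"]
print("bore",onz(c,(239.2,217.8),.072))
z=c["range_z"]
for n,(u,v) in dict(box=(40,260),boxr=(78,235),boxr2=(78,300),boxside=(100,270),bin=(60,360),binrim=(92,350)).items():
    o,d=ray(c,(u,v),T);print(n,(o+d*z[v,u]).round(3))
```

```text
bore [[0.58683303 0.13995108 0.072     ]]
box [[0.475 0.631 0.203]]
boxr [[0.537 0.538 0.202]]
boxr2 [[0.371 0.534 0.193]]
boxside [[0.448 0.527 0.096]]
bin [[0.214 0.606 0.13 ]]
binrim [[0.221 0.576 0.019]]
```

```bash
python3 -m crank '[[[0,0,0],[2,3.6,0],-1],[[0,0,0],[2,3.6,0],-1],[[0,0,0],[2,3.6,0],-1],[[0,0,0],[2,3.6,0],-1],[[0,0,0],[2,3.6,0],-1],[[0,0,0],[2,3.6,0],-1],[[0,0,0],[2,3.6,0],-1],[[0,0,8],[0,0,0],-1]]' 20; python3 -m crank '[[[0,0,8],[0,0,0],-1],[[0,0,8],[0,0,0],-1],[[0,0,8],[0,0,0],-1],[[0,0,8],[0,0,0],-1],[[0,0,8],[0,0,0],-1],[[0,0,8],[0,0,0],-1],[[0,0,8],[0,0,0],-1],[[0,0,8],[0,0,0],-1]]'
```

```text
time_s: 0.9
tcp_pos: [0.2566, 0.36, 0.2516]
eef_rot: [180.0, 0.0, -25.0]
contact_force: [-0.1, 1.6, -0.6]
gripper_width: 0.0873
gripper_force: 0.0
time_s: 1.7
tcp_pos: [0.2564, 0.364, 0.2513]
eef_rot: [180.0, -0.0, -89.2]
contact_force: [-0.2, 0.8, -0.2]
gripper_width: 0.0879
gripper_force: 0.0
```

```bash
python3 -m crank '[[[0,0,2.5],[2.5,-4,0],-1],[[0,0,0],[2.5,-4,0],-1],[[0,0,0],[2.5,-4,0],-1],[[0,0,0],[2.5,-4,0],-1],[[0,0,0],[4.6,-1.2,0],-1],[[0,0,0],[4.6,-1.2,0],-1],[[0,0,0],[4.6,-1.2,0],-1],[[0,0,0],[4.6,-1.2,0],-1]]'; python3 -m crank '[[[0,0,0],[4.6,-1.2,0],-1],[[0,0,0],[4.6,-1.2,0],-1],[[0,0,0],[4.6,-1.2,0],-1],[[0,0,0],[4,-1,0],-1],[[0,0,0],[3,-1,0],-1],[[0,0,0],[0,0,0],-1],[[0,0,0],[0,0,0],-1],[[0,0,0],[0,0,0],-1]]'
python3 - <<'E'
from h import *
from plant import r
s=r.get_state();c=r.capture("wrist");print(s["tcp_pos"],s["eef_rot"],s["joints"],c["hand_eye"])
np.savez("pics/w1.npz",T=wristT(s,c),**c);cv2.imwrite("pics/w1.png",c["color"][:,:,::-1])
E
```

```text
time_s: 2.5
tcp_pos: [0.4588, 0.0753, 0.2515]
eef_rot: [180.0, 0.0, -91.3]
contact_force: [1.1, 0.3, 0.3]
gripper_width: 0.0874
gripper_force: 0.0
time_s: 3.3
tcp_pos: [0.5098, -0.1315, 0.2514]
eef_rot: [180.0, 0.0, -91.3]
contact_force: [-0.5, 0.4, 0.4]
gripper_width: 0.0878
gripper_force: 0.0
[ 0.50975812 -0.13145044  0.25139609] [ 1.79977764e+02  8.62470658e-03 -9.13190942e+01] [ 6.89867863e+00  6.53410954e+00 -1.79338589e+01 -1.28682150e-02
 -6.55528071e+01 -8.21244348e+00] [[ 2.34433989e-04 -9.67087896e-01 -2.54442424e-01  6.86291257e-02]
 [ 9.99999903e-01  1.32010326e-04  4.19617044e-04  1.55592344e-04]
 [-3.72217537e-04 -2.54442498e-01  9.67087833e-01 -1.34337140e-01]
 [ 0.00000000e+00  0.00000000e+00  0.00000000e+00  1.00000000e+00]]
```

View pics/w1.png

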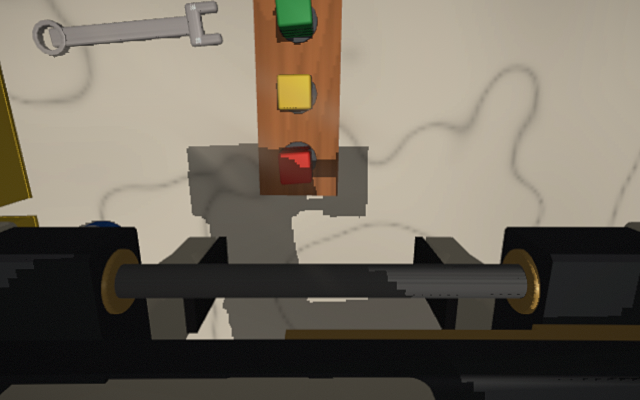

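The wrist view shows red at (296,165), yellow at (295,92), and green at (295,17). The handles are square to the rack, and part of a dark side face shows below the red one's top.

Run:
```python
from h import *
c=dict(np.load("pics/w1.npz"));T=c["T"];im=c["color"];print("cam",T[:3,3])
m=mask(im,172,5,150,60);m[:,:270]=0;m[:,325:]=0;m[:140]=0;m[195:]=0
ys,xs=np.nonzero(m);print(xs.min(),xs.max(),ys.min(),ys.max())
print("col296 R",[(y,int(im[y,296,0])) for y in range(140,196,2)]);print("col284 R",[(y,int(im[y,284,0])) for y in range(140,196,2)]);print("row165",[(x,int(im[165,x,0])) for x in range(272,324,2)])
for z in(.118,):
  for uv in((280,150),(311,150),(311,183),(280,183),(296,165)): print(uv,onz(c,uv,z,T).round(4))
yl=mask(im,20,32,150,60);yl[:,:270]=0;yl[:,325:]=0;yl[:65]=0;yl[120:]=0;ys,xs=np.nonzero(yl);print(xs.min(),xs.max(),ys.min(),ys.max())
cs,_=cv2.findContours(m,0,1);print(cv2.minAreaRect(max(cs,key=cv2.contourArea)))
```

```text
cam [ 0.50807434 -0.20007922  0.38572294]
279 311 147 184
col296 R [(140, 153), (142, 78), (144, 79), (146, 80), (148, 65), (150, 67), (152, 111), (154, 184), (156, 203), (158, 201), (160, 201), (162, 162), (164, 109), (166, 94), (168, 94), (170, 94), (172, 94), (174, 93), (176, 92), (178, 91), (180, 89), (182, 87), (184, 73), (186, 73), (188, 70), (190, 69), (192, 70), (194, 68)]
col284 R [(140, 152), (142, 152), (144, 153), (146, 148), (148, 71), (150, 72), (152, 87), (154, 158), (156, 196), (158, 96), (160, 98), (162, 97), (164, 97), (166, 96), (168, 95), (170, 94), (172, 93), (174, 93), (176, 91), (178, 89), (180, 89), (182, 87), (184, 74), (186, 71), (188, 69), (190, 70), (192, 71), (194, 71)]
row165 [(272, 85), (274, 86), (276, 86), (278, 87), (280, 95), (282, 97), (284, 96), (286, 97), (288, 97), (290, 95), (292, 96), (294, 95), (296, 92), (298, 92), (300, 202), (302, 201), (304, 202), (306, 203), (308, 193), (310, 82), (312, 53), (314, 49), (316, 70), (318, 69), (320, 72), (322, 76)]
(280, 150) [[ 0.5385 -0.1693  0.118 ]]
(311, 150) [[ 0.5155 -0.1688  0.118 ]]
(311, 183) [[ 0.5162 -0.1438  0.118 ]]
(280, 183) [[ 0.5398 -0.1444  0.118 ]]
(296, 165) [[ 0.5271 -0.1579  0.118 ]]
277 310 74 109
((294.9060974121094, 165.18528747558594), (35.979759216308594, 31.989925384521484), 85.91438293457031)
```

```bash
python3 -m crank '[[[0,0,0.4],[2.25,-1.85,0],-1],[[0,0,0],[0,0,4],-1],[[0,0,0],[0,0,4],-1],[[0,0,0],[0,0,2],-1],[[0,0,0],[0,0,2],-1],[[0,0,0],[0,0,1.5],-1],[[0,0,0],[0,0,1],-1],[[0,0,0],[0,0,0],-1]]'; python3 -m crank '[[[0,0,0],[0,0,0],1],[[0,0,0],[0,0,0],1],[[0,0,0],[0,0,0],1],[[0,0,0],[0,0,0],1],[[0,0,0],[0,0,0],1],[[0,0,0],[0,0,0],1],[[0,0,0],[0,0,0],1],[[0,0,0],[0,0,0],1]]' 40
```

```text
time_s: 4.15
tcp_pos: [0.5274, -0.154, 0.1056]
eef_rot: [179.9, -0.0, -91.7]
contact_force: [-0.1, 0.0, -0.3]
gripper_width: 0.0879
gripper_force: 0.0
time_s: 4.95
tcp_pos: [0.528, -0.1549, 0.1066]
eef_rot: [180.0, -0.0, -91.7]
contact_force: [0.2, 0.6, 0.7]
gripper_width: 0.0288
gripper_force: 0.0
```

```bash
python3 -m crank '[[[0,0,0],[0,0,0],1],[[0,0,0],[0,0,0],1],[[0,0,0],[0,0,0],1],[[0,0,0],[0,0,0],1]]' 40; python3 -m crank '[[[0,0,0],[0,0,-1],1],[[0,0,0],[0,0,-1.5],1],[[0,0,0],[0,0,-2],1],[[0,0,0],[0,0,-2],1],[[0,0,0],[0,0,-2],1],[[0,0,0],[0,0,-2],1],[[0,0,0],[0,0,-1.5],1],[[0,0,0],[0,0,0],1]]'
```

```text
time_s: 5.35
tcp_pos: [0.5281, -0.1549, 0.1066]
eef_rot: [-180.0, -0.0, -91.7]
contact_force: [0.3, -1.5, -0.4]
gripper_width: 0.0245
gripper_force: 39.0
time_s: 6.15
tcp_pos: [0.5291, -0.155, 0.2293]
eef_rot: [-179.8, -0.0, -91.7]
contact_force: [-0.0, 0.8, -2.5]
gripper_width: 0.0242
gripper_force: 39.0
```

```bash
python3 -m crank '[[[0,0,0],[-2,-0.4,0],1],[[0,0,0],[-4,-0.7,0],1],[[0,0,0],[-4.5,-0.7,0],1],[[0,0,0],[-4.5,-0.7,0],1],[[0,0,0],[-4.5,-0.7,0],1],[[0,0,0],[-4.5,-0.7,0],1],[[0,0,0],[-3.5,-0.6,0],1],[[0,0,0],[-2,-0.4,0],1]]';python3 -m crank '[[[0,0,0],[0,0,0],1],[[0,0,0],[0,0,0],1],[[0,0,0],[0,0,0],1]]'
python3 - <<'E'
from h import *
from plant import r
s=r.get_state();c=r.capture("wrist");print(s["tcp_pos"],s["eef_rot"])
np.savez("pics/w2.npz",T=wristT(s,c),**c);cv2.imwrite("pics/w2.png",c["color"][:,:,::-1])
E
```

```text
time_s: 6.95
tcp_pos: [0.5857, 0.1411, 0.2255]
eef_rot: [179.9, -0.0, -91.6]
contact_force: [0.1, -0.5, -2.1]
gripper_width: 0.024
gripper_force: 39.0
time_s: 7.25
tcp_pos: [0.5856, 0.1374, 0.2262]
eef_rot: [180.0, -0.0, -91.8]
contact_force: [-0.3, -0.5, -1.6]
gripper_width: 0.0239
gripper_force: 39.0
[0.58556031 0.13740986 0.22623358] [ 1.79953655e+02 -2.57095723e-02 -9.17845470e+01]
```

View pics/w2.png

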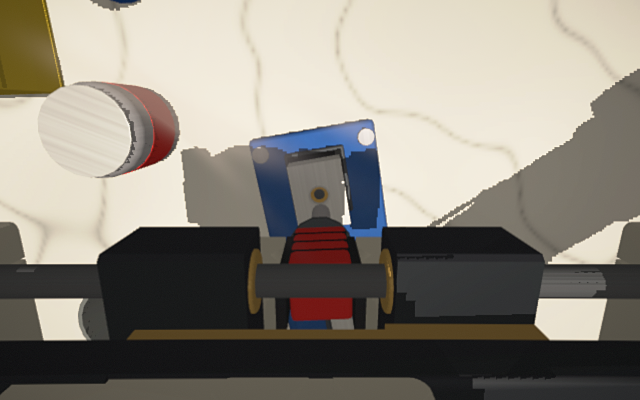

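The view shows the bore mouth near (319,194) and the shank's tip just below it near (320,212), with the red handle in the fingers. I'll zoom in to locate both.

Run:
```python
import cv2
i=cv2.imread("pics/w2.png");cv2.imwrite("pics/w2c.png",cv2.resize(i[170:240,275:365],None,fx=8,fy=8,interpolation=cv2.INTER_NEAREST))
```

```text
(no output)
```

View pics/w2c.png

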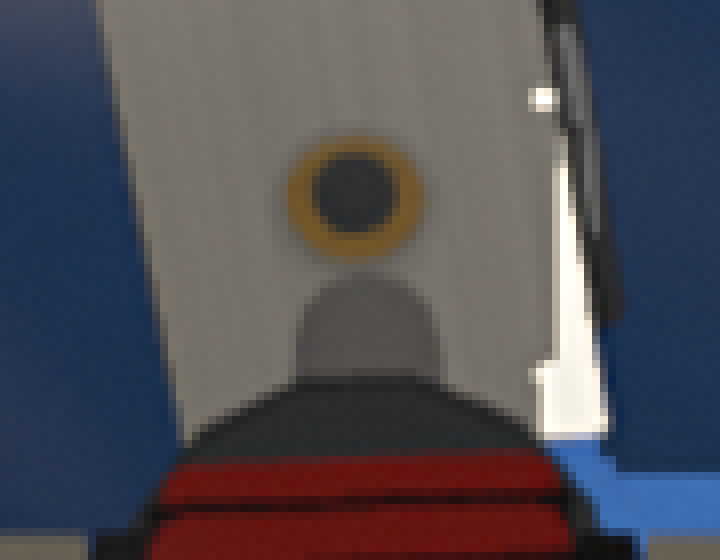

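The crop shows the bush's ring centred at crop (356,197), which is pixel (319.0,194.1). The shank is 18 px wide, centred at column 320.5, and its near edge is at row 203.3.

Run:
```python
from h import *
c=dict(np.load("pics/w2.npz"));T=c["T"];print("cam",T[:3,3],"f",c["intrinsics"][0,0])
for z in(.063,.0655,.068): print("bush c",z,onz(c,(319,194.1),z,T).round(4), "L,R,top,bot",onz(c,[(275+286/8-.5,194.6),(275+426/8-.5,194.6),(319,170+134/8-.5),(319,170+262/8-.5)],z,T)[:,:2].round(4).tolist())
zt=T[2,3]-.1343-.0966
print("tip near edge",zt,onz(c,(320.5,203.25),zt,T),"sides",onz(c,[(275+296/8-.5,212.6),(275+440/8-.5,212.6)],zt,T).round(4))
Rt=T@np.linalg.inv(np.vstack([c["hand_eye"]])); print("tool x,y in world",Rt[:2,0],Rt[:2,1],"tcp",Rt[:3,3])
```

```text
cam [0.58338035 0.06887372 0.36060133] f 359.4131000512025
bush c 0.063 [[0.5863 0.141  0.063 ]] L,R,top,bot [[0.5938, 0.1412], [0.5789, 0.1417], [0.5861, 0.1342], [0.5866, 0.1482]]
bush c 0.0655 [[0.5863 0.1404 0.0655]] L,R,top,bot [[0.5937, 0.1406], [0.5789, 0.1411], [0.5861, 0.1336], [0.5866, 0.1475]]
bush c 0.068 [[0.5863 0.1398 0.068 ]] L,R,top,bot [[0.5936, 0.14], [0.579, 0.1405], [0.5861, 0.1331], [0.5865, 0.1469]]
tip near edge 0.12970133330812939 [[0.58488545 0.13113462 0.12970133]] sides [[0.5911 0.1374 0.1297]
 [0.5791 0.1378 0.1297]]
tool x,y in world [-0.03114118 -0.9995149 ] [-0.99951466  0.03114154] tcp [0.58556031 0.13740986 0.22623358]
```

```bash
python3 -m crank '[[[0,0,0],[-0.3,-0.12,0],1],[[0,0,0],[0,0,1],1],[[0,0,0],[0,0,1.5],1],[[0,0,0],[0,0,1.5],1],[[0,0,0],[0,0,1],1],[[0,0,0],[0,0,0.3],1],[[0,0,0],[0,0,0],1],[[0,0,0],[0,0,0],1]]'
python3 - <<'E'
from h import *
from plant import r
s=r.get_state();c=r.capture("wrist");print(s["tcp_pos"],s["eef_rot"])
np.savez("pics/w3.npz",T=wristT(s,c),**c);cv2.imwrite("pics/w3.png",cv2.resize(c["color"][160:240,270:370,::-1],None,fx=7,fy=7,interpolation=cv2.INTER_NEAREST))
E
```

```text
time_s: 8.1
tcp_pos: [0.5876, 0.1415, 0.1741]
eef_rot: [-180.0, 0.0, -91.7]
contact_force: [-0.3, 0.1, -1.8]
gripper_width: 0.0244
gripper_force: 39.0
[0.5876468  0.14154426 0.17412111] [-1.79951938e+02  1.58933434e-02 -9.17307752e+01]
```

View pics/w3.png

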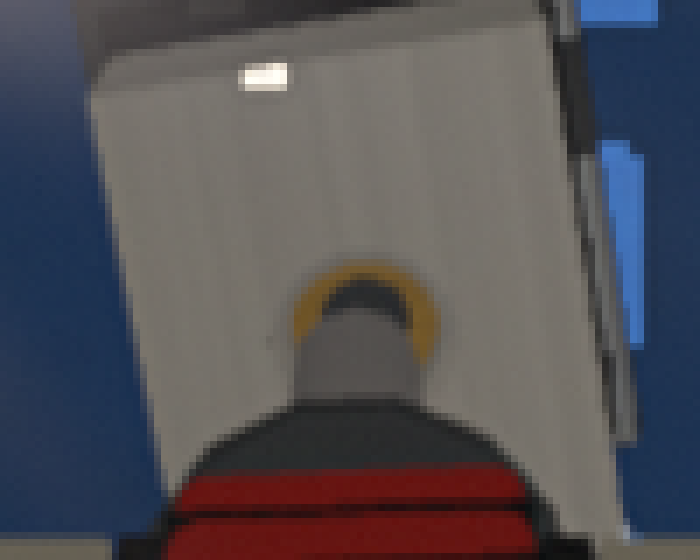

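The crop shows the shank over the bush's ring, with the ring centred at crop x≈365 and the shank at x≈360. The offset is well under a millimetre.

Run:
```python
from h import *
c=dict(np.load("pics/w3.npz"));T=c["T"]
f=lambda x,y:(270+x/7-.5,160+y/7-.5)
print("bush L,R,near",onz(c,[f(292,330),f(440,330),f(365,262)],.0655,T).round(4).tolist())
zt=T[2,3]-.1343-.0966
print("tip z",zt,"near,L,R",onz(c,[f(360,307),f(296,360),f(424,360)],zt,T).round(4).tolist())
```

```text
bush L,R,near [[0.5938, 0.1409, 0.0655], [0.579, 0.1413, 0.0655], [0.5863, 0.1341, 0.0655]]
tip z 0.07753925396703186 near,L,R [[0.5869, 0.1354, 0.0775], [0.5931, 0.1405, 0.0775], [0.5809, 0.1409, 0.0775]]
```

```bash
python3 -m crank '[[[0,0,0],[0.1,0.05,0],1],[[0,0,0],[0,0,0.15],1],[[0,0,0],[0,0,0.15],1],[[0,0,0],[0,0,0.15],1],[[0,0,0],[0,0,0.1],1],[[0,0,0],[0,0,0.1],1],[[0,0,0],[0,0,0.1],1]]'; python3 -m crank '[[[0,0,0],[0,0,0.1],1],[[0,0,0],[0,0,0.1],1]]'
```

```text
time_s: 8.85
tcp_pos: [0.5867, 0.1405, 0.1659]
eef_rot: [180.0, -0.0, -91.7]
contact_force: [-0.2, -0.0, -2.1]
gripper_width: 0.0242
gripper_force: 39.0
time_s: 9.05
tcp_pos: [0.5867, 0.1405, 0.164]
eef_rot: [180.0, -0.0, -91.7]
contact_force: [-0.7, 0.7, -1.0]
gripper_width: 0.0242
gripper_force: 39.0
```

```bash
python3 -m crank '[[[0,0,0],[0,0,0.1],1],[[0,0,0],[0,0,0.1],1],[[0,0,0],[0,0,0.1],1],[[0,0,0],[0,0,0.1],1]]'; python3 -m crank '[[[0,0,0],[0,0,0.1],1],[[0,0,0],[0,0,0.1],1],[[0,0,0],[0,0,0.1],1],[[0,0,0],[0,0,0.1],1]]'
```

```text
time_s: 9.45
tcp_pos: [0.587, 0.1406, 0.1609]
eef_rot: [-180.0, 0.0, -91.7]
contact_force: [-3.8, -0.7, 8.5]
gripper_width: 0.0239
gripper_force: 39.0
time_s: 9.85
tcp_pos: [0.587, 0.1406, 0.1575]
eef_rot: [-179.9, 0.0, -91.7]
contact_force: [-3.9, -0.1, 7.9]
gripper_width: 0.0243
gripper_force: 39.0
```

```bash
python3 -m crank '[[[0,0,0],[0,0.03,0.1],1],[[0,0,0],[0,0.02,0.1],1],[[0,0,0],[0,0,0.1],1],[[0,0,0],[0,0,0.1],1],[[0,0,0],[0,0,0.1],1],[[0,0,0],[0,0,0.1],1]]'; python3 -m crank '[[[0,0,0],[0,0,0.1],1],[[0,0,0],[0,0,0.1],1],[[0,0,0],[0,0,0.1],1],[[0,0,0],[0,0,0.1],1],[[0,0,0],[0,0,0.1],1]]'
```

```text
time_s: 10.45
tcp_pos: [0.5868, 0.1407, 0.1517]
eef_rot: [-179.9, 0.0, -91.7]
contact_force: [-3.1, -0.1, 8.9]
gripper_width: 0.0241
gripper_force: 39.0
time_s: 10.95
tcp_pos: [0.5868, 0.1406, 0.1467]
eef_rot: [-179.9, 0.0, -91.7]
contact_force: [-2.9, 0.2, 8.5]
gripper_width: 0.0245
gripper_force: 39.0
```

```bash
python3 -m crank '[[[0,0,0],[0,0,0.1],1],[[0,0,0],[0,0,0.1],1],[[0,0,0],[0,0,0.1],1],[[0,0,0],[0,0,0.1],1]]'; python3 -m crank '[[[0,0,0],[0,0,0.05],1],[[0,0,0],[0,0,0.05],1]]';  python3 -m crank '[[[0,0,0],[0,0,0],1],[[0,0,0],[0,0,0],1]]'
```

```text
time_s: 11.35
tcp_pos: [0.5868, 0.1406, 0.1426]
eef_rot: [-179.9, 0.0, -91.7]
contact_force: [-2.7, -0.3, 8.4]
gripper_width: 0.0244
gripper_force: 39.0
time_s: 11.55
tcp_pos: [0.5868, 0.1406, 0.1415]
eef_rot: [-179.9, 0.0, -91.7]
contact_force: [-1.8, 0.8, 8.0]
gripper_width: 0.0242
gripper_force: 39.0
time_s: 11.75
tcp_pos: [0.5868, 0.1407, 0.1414]
eef_rot: [-179.9, 0.0, -91.7]
contact_force: [-2.3, -0.5, 7.8]
gripper_width: 0.0242
gripper_force: 39.0
```

```bash
python3 -m crank '[[[0,0,0],[0,0,0.04],1],[[0,0,0],[0,0,0],1]]'; python3 -m crank '[[[0,0,0],[0,0,0.04],1],[[0,0,0],[0,0,0],1]]'
```

```text
time_s: 11.95
tcp_pos: [0.5868, 0.1406, 0.141]
eef_rot: [-179.9, 0.0, -91.7]
contact_force: [-2.5, 0.1, 7.2]
gripper_width: 0.024
gripper_force: 39.0
time_s: 12.15
tcp_pos: [0.5868, 0.1406, 0.1406]
eef_rot: [-179.9, 0.0, -91.7]
contact_force: [-1.8, -0.9, 7.0]
gripper_width: 0.0243
gripper_force: 39.0
```

```bash
python3 -m crank '[[[0,0,0],[0,0,0.03],1],[[0,0,0],[0,0,0],1]]'; python3 -m crank '[[[0,0,0],[0,0,0.03],1],[[0,0,0],[0,0,0],1]]'
```

```text
time_s: 12.35
tcp_pos: [0.5868, 0.1407, 0.1405]
eef_rot: [-179.9, 0.0, -91.7]
contact_force: [-1.9, 0.6, 8.7]
gripper_width: 0.0244
gripper_force: 39.0
time_s: 12.55
tcp_pos: [0.5869, 0.1407, 0.1404]
eef_rot: [-179.9, 0.0, -91.7]
contact_force: [-3.0, 0.3, 10.6]
gripper_width: 0.0243
gripper_force: 39.0
```

```bash
python3 -m crank '[[[0,0,0],[0,0,0.05],1],[[0,0,0],[0,0,0],1],[[0,0,0],[0,0,0],1]]'
```

```text
time_s: 12.85
tcp_pos: [0.5869, 0.1407, 0.1404]
eef_rot: [-179.9, 0.0, -91.7]
contact_force: [-4.0, -0.0, 13.8]
gripper_width: 0.0244
gripper_force: 39.0
```

The tool stalls at z = 0.1404 while the force climbs, so the bush is standing on the pad. That depth also matches the expected 24 mm. Next I'll withdraw and go back to the rack.

```bash
python3 -m crank '[[[0,0,0],[0,0,-0.3],1],[[0,0,0],[0,0,-0.6],1],[[0,0,0],[0,0,-1],1],[[0,0,0],[0,0,-1.5],1],[[0,0,0],[0,0,-2],1],[[0,0,0],[0,0,-2],1],[[0,0,0],[0,0,-1.6],1],[[0,0,0],[0,0,0],1]]'; python3 -m crank '[[[0,0,0],[2,0.4,0],1],[[0,0,0],[4,0.7,0],1],[[0,0,0],[4.5,0.7,0],1],[[0,0,0],[4.5,0.7,0],1],[[0,0,0],[4.5,0.7,0],1],[[0,0,0],[4.5,0.7,0],1],[[0,0,0],[3.6,0.6,0],1],[[0,0,0],[2,0.5,0],1]]'; python3 -m crank '[[[0,0,0],[0,0,0],1],[[0,0,0],[0,0,0],1],[[0,0,0],[0,0,0],1]]'
python3 - <<'E'
from h import *
from plant import r
s=r.get_state();c=r.capture("wrist");print(s["tcp_pos"],s["eef_rot"])
np.savez("pics/w4.npz",T=wristT(s,c),**c);cv2.imwrite("pics/w4.png",cv2.resize(c["color"][130:270,230:410,::-1],None,fx=4,fy=4,interpolation=cv2.INTER_NEAREST))
E
```

```text
time_s: 13.65
tcp_pos: [0.5875, 0.1409, 0.2312]
eef_rot: [-179.8, 0.1, -91.7]
contact_force: [1.3, 0.2, -1.8]
gripper_width: 0.0244
gripper_force: 39.0
time_s: 14.45
tcp_pos: [0.5254, -0.1567, 0.2272]
eef_rot: [179.9, -0.0, -91.9]
contact_force: [0.6, 0.5, -1.3]
gripper_width: 0.0245
gripper_force: 39.0
time_s: 14.75
tcp_pos: [0.527, -0.1536, 0.2277]
eef_rot: [180.0, 0.0, -91.7]
contact_force: [0.4, 0.4, -1.6]
gripper_width: 0.0241
gripper_force: 39.0
[ 0.52702125 -0.15360783  0.22770075] [ 1.79959183e+02  5.37559527e-03 -9.17258098e+01]
```

View pics/w4.png

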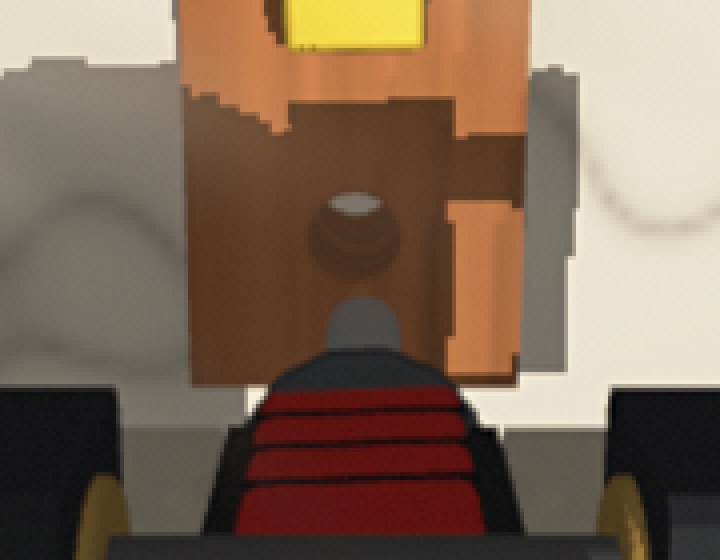

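The empty hole is at crop x 308–401, y 190–282. The shank tip's near edge is at crop (364,296), with the yellow handle above.

Run:
```python
from h import *
c=dict(np.load("pics/w4.npz"));T=c["T"]
f=lambda x,y:(230+x/4-.5,130+y/4-.5)
h=onz(c,[f(308,237),f(401,237),f(355,190),f(355,282)],.07,T);print("hole",h.round(4).tolist())
hc=np.array([h[:2,0].mean(),h[2:,1].mean()])
zt=T[2,3]-.1343-.0966
p=onz(c,[f(364,296),f(327,335),f(400,335)],zt,T);print("tip",p.round(4).tolist())
t=np.array([p[1:,0].mean(),p[0,1]+.006]);R0=(T@np.linalg.inv(c["hand_eye"]))[:2,:2]
print(hc,t,"tool shift cm",(R0.T@(hc-t))*100)
```

```text
hole [[0.538, -0.1562, 0.07], [0.5187, -0.1556, 0.07], [0.5279, -0.1658, 0.07], [0.5286, -0.1462, 0.07]]
tip [[0.5264, -0.1596, 0.1311], [0.5328, -0.1531, 0.1311], [0.5205, -0.1527, 0.1311]]
[ 0.52835694 -0.15599254] [ 0.5266537  -0.15364939] tool shift cm [ 0.22907972 -0.17730364]
```

```bash
python3 -m crank '[[[0,0,0],[0.2,-0.17,0],1],[[0,0,0],[0,0,1.5],1],[[0,0,0],[0,0,2],1],[[0,0,0],[0,0,1.5],1],[[0,0,0],[0,0,0.7],1],[[0,0,0],[0,0,0.6],1],[[0,0,0],[0,0,0.6],1],[[0,0,0],[0,0,0],1]]'; python3 -m crank '[[[0,0,0],[0,0,0.6],1],[[0,0,0],[0,0,0.6],1]]'
```

```text
time_s: 15.6
tcp_pos: [0.5288, -0.1558, 0.1588]
eef_rot: [180.0, 0.0, -91.7]
contact_force: [-0.0, 0.3, -0.9]
gripper_width: 0.0241
gripper_force: 39.0
time_s: 15.8
tcp_pos: [0.5293, -0.1559, 0.1473]
eef_rot: [-179.9, 0.0, -91.7]
contact_force: [0.3, 0.1, -1.8]
gripper_width: 0.0244
gripper_force: 39.0
```

Now in the hole with no force. 4.1 cm remain; lowering on.

```bash
python3 -m crank '[[[0,0,0],[0,0,0.7],1],[[0,0,0],[0,0,0.8],1],[[0,0,0],[0,0,0.8],1],[[0,0,0],[0,0,0.7],1],[[0,0,0],[0,0,0.5],1],[[0,0,0],[0,0,0.2],1],[[0,0,0],[0,0,0],1],[[0,0,0],[0,0,0],1]]'; python3 -m crank '[[[0,0,0],[0,0,0.1],1],[[0,0,0],[0,0,0.1],1],[[0,0,0],[0,0,0],1]]'
```

```text
time_s: 16.6
tcp_pos: [0.5292, -0.1559, 0.1104]
eef_rot: [-180.0, -0.0, -91.7]
contact_force: [0.4, 0.0, -0.9]
gripper_width: 0.024
gripper_force: 39.0
time_s: 16.9
tcp_pos: [0.5289, -0.1559, 0.1082]
eef_rot: [-180.0, 0.0, -91.7]
contact_force: [-0.7, -0.4, -1.1]
gripper_width: 0.0243
gripper_force: 39.0
```

```bash
python3 -m crank '[[[0,0,0],[0,0,0.08],1],[[0,0,0],[0,0,0],1]]'; python3 -m crank '[[[0,0,0],[0,0,0.08],1],[[0,0,0],[0,0,0],1]]'; python3 -m crank '[[[0,0,0],[0,0,0.06],1],[[0,0,0],[0,0,0],1]]'
```

```text
time_s: 17.1
tcp_pos: [0.5288, -0.1559, 0.1073]
eef_rot: [180.0, 0.0, -91.7]
contact_force: [-0.1, -0.1, -1.5]
gripper_width: 0.0242
gripper_force: 39.0
time_s: 17.3
tcp_pos: [0.529, -0.1559, 0.1066]
eef_rot: [-180.0, -0.0, -91.7]
contact_force: [-0.4, 0.0, -1.1]
gripper_width: 0.024
gripper_force: 39.0
time_s: 17.5
tcp_pos: [0.529, -0.1559, 0.1066]
eef_rot: [-180.0, -0.0, -91.7]
contact_force: [-1.6, 0.6, 5.1]
gripper_width: 0.024
gripper_force: 39.0
```

Collar is on the wood (force 5 N at the original height). Releasing slowly and rising.

```bash
python3 -m crank '[[[0,0,0],[0,0,0],-1],[[0,0,0],[0,0,0],-1],[[0,0,0],[0,0,0],-1],[[0,0,0],[0,0,0],-1],[[0,0,0],[0,0,0],-1],[[0,0,0],[0,0,0],-1],[[0,0,0],[0,0,0],-1],[[0,0,0],[0,0,0],-1]]'; python3 -m crank '[[[0,0,0],[0,0,-1],-1],[[0,0,0],[0,0,-2],-1],[[0,0,0],[0,0,-3],-1],[[0,0,0],[0,0,-4],-1],[[0,0,0],[0,0,-4],-1],[[0,0,0],[0,0,0],-1],[[0,0,0],[-4,0,0],-1],[[0,0,0],[0,0,0],-1]]'
python3 - <<'E'
from h import *
from plant import r
s=r.get_state();c=r.capture("scene");w=r.capture("wrist")
a=c["color"][130:240,200:520];b=w["color"][0:220,160:480]
cv2.imwrite("pics/end.png",cv2.resize(np.vstack([a,b])[:,:,::-1],None,fx=1.8,fy=1.8,interpolation=cv2.INTER_CUBIC))
m=mask(w["color"],172,5,150,60);m[:,:260]=0;m[:,340:]=0;ys,xs=np.nonzero(m);print(xs.min(),xs.max(),ys.min(),ys.max())
print(onz(w,[(xs.mean(),ys.mean())],.118,wristT(s,w)))
E
```

```text
time_s: 18.3
tcp_pos: [0.5289, -0.1559, 0.1059]
eef_rot: [180.0, 0.0, -91.7]
contact_force: [0.6, -0.3, 0.8]
gripper_width: 0.0825
gripper_force: 0.0
time_s: 19.1
tcp_pos: [0.5303, -0.1138, 0.2471]
eef_rot: [-179.9, 0.0, -91.7]
contact_force: [0.2, -0.0, -0.1]
gripper_width: 0.0875
gripper_force: 0.0
304 337 126 161
[[ 0.52906278 -0.15614191  0.118     ]]
```

View pics/end.png

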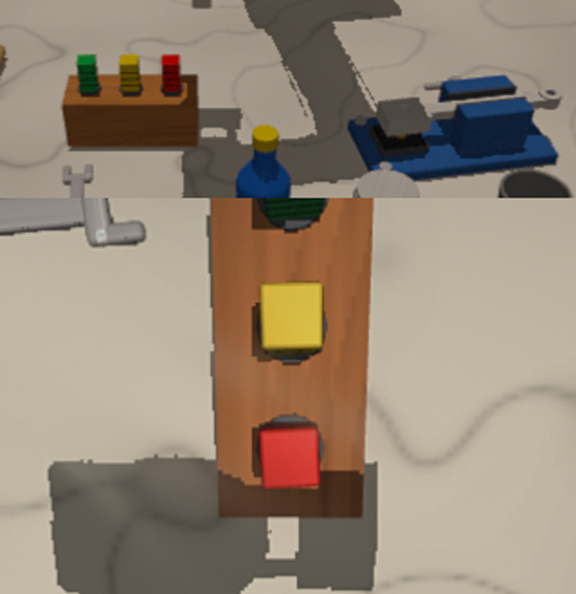

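The red drift is upright in its own hole with its collar on the wood, about 1–2 mm from where it started. Nothing else has moved and the gripper is clear, so I'm handing in.

```bash
python3 -c "
from plant import r
print(r.close_job())"
```

```text
the job is handed in; nothing more can be done
None
```

I pressed the bush out onto the pad with about 14 N at most, put the red drift back upright in its own hole, let go, and handed the job in at about 19 s; the hand-in gave no verdict.

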